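Hang the payment reader on its stand in the laundry room

ROBOT

A 7-joint arm with a two-finger parallel gripper is mounted at the origin on the work surface. World frame = base frame: x ahead of the robot, y to its left, z up, the work surface at z = 0. Lengths are in m, angles in rad, forces in N, time in s.
With the tool pointing down it reaches from about 0.425 to 0.875 m from the base axis. Payload 4.7 kg.
Tool frame: the origin (TCP) lies at the very end of the fingers, on their centre line; the grasp point (between the pads) lies 19 mm behind it; z points along the fingers, y is the direction in which the jaws open and shut (so a half turn about z gives the same grasp; the last joint's range is limited). The gripper opens to 87 mm and grips with 3 to 60 N. Pads are 19 mm wide; open, the fingers measure 117 mm over their backs; the gripper's body (75 mm by 190 mm) begins 51 mm behind the grasp point.
Start: joints at [0.014, 0.321, -0.07, 1.45, 0.023, 1.371, -0.057], TCP at [0.65, -0, 0.223] pointing down, gripper open.
Joint ranges: [-2.86, 2.86], [-0.3, 2.09], [-1.38, 1.24], [0.06, 2.45], [-1.56, 4.7], [0.09, 2.05], [-2.69, 2.69]. Speed limits (rad/s): [2.57, 2.57, 3.14, 3.14, 3.14, 3.14, 3.14].

INTERFACE

Orientations are given as a rotation vector (axis times angle).
In Python, from bench import ctrl gives the robot as it stands. The module is installed in compiled form; this text tells all that it offers.
- The arm moves only by the tool move_arm, never from a script. Its arguments are lists of equal length, an entry for each row: "dp": the shift along the tool's x, y, z in units of 30 mm (1.0 is 30 mm), a list of three; "turn": the turn about the tool's z in units of 5 degrees (1.0 is 5 degrees); "jaw": the opening, from -1 (shut) to 1 (fully open). A call has 1 to 5 rows; each row is the pose to reach, as a shift and turn from the pose commanded when the call began, along the tool's axes at that moment; what a row does not reach only later rows make up. A row lasts 1/10 s, in which the tool goes at most 50 mm and 8.59 degrees, less where a joint would pass 70% of its speed; a pose out of reach is approached as far as the arm can. A call with a gripper value outside its range is refused whole. The fingers move at their own pace and stop on an object; "grip_force" is the grip in N (left out, the last holds). Time passes only in rows, so rows that repeat a pose let the fingers close. It gives the time, the measured TCP pose, the force and the opening at its end, in the units of the state.
- ctrl.get_state(): the state, without advancing time (a new reading comes with each control period).
- ctrl.get_image(name): name is "scene" or "side" or "wrist"; returns the picture (400x640x3 uint8, red, green, blue); there is no depth.
- ctrl.camera_info(name): a dict with "intrinsics" (3x3 intrinsics, pixels), "extrinsics" (4x4, takes a point from world to camera coordinates). Camera axes: x right, y up, looking along -z (the intrinsics and any distortion apply to the point x, -y, -z); pixel columns grow to the right and rows downward; lengths in m; the calibration is good to about 2 mm. A picture is of the moment at which its call begins: read the wrist's pose just before it. camera_info takes no time and is no camera call; for the wrist camera it gives the pose at the moment of the call.
- ctrl.close_job(): hands the job in, once; it reports no verdict.
Trained networks look in the newest picture that a camera, given by its name, has taken for a name from the list of things; names that differ only in an ending like _2 or _b are one class to them, and where a whole thing is asked for, a point or a joint stands for the part that bears it (a point fixed in the world has none). Each returns a list of dicts, best first, with "confidence" (0 to 1); they miss things now and then, are a little off and sometimes report something else, mostly with a low value. They report only what shows in the picture. A call takes as long as a camera call. They do not tell look-alikes from the thing itself.
- ctrl.look_for(camera, target): "rect" ([centre column, centre row, width, height] in pixels, round what is visible of it).
- ctrl.masks_of(camera, target): "region" (400x640 bool, what is visible of it) and "rect" ([centre column, centre row, width, height] in pixels, round what is visible of it).
The state is a dict: "time": time; "joint_positions": joint angles; "qd": joint speeds; "joint_torque": joint torques, N m; "position": TCP position; "tool_rot": TCP orientation; "ft_force": force on the tool from outside, world axes, zero at the start; "torque": the same for the moment, N m; "grip_width": opening from 0.0 (shut) to 1.0 (fully open).
Only numpy, scipy, OpenCV 4.12 (cv2) and the standard library are available. Lean on these libraries where they do the work, as an engineer would, in place of code of your own. Each camera call takes 0.05 s, during which the arm holds its last target. There are 200 camera calls.

TASK

Hang the payment reader on the upright stand: slip its two keyholes over the two headed studs, pressing it gently back against the sprung pad, then slide it straight down until it is fully home on the studs, locked behind their heads, and let go. Never push it harder than 30 N against the stand, and leave everything else on the counter where it stands.

Things in the scene. Friction and masses are not known exactly. Their poses are not given: they have to be found in the camera images.
- reader_centre (a point): Centre, 50 mm up, of the payment reader to hang: a white box with screen and keys, 45 deep (x) x 44 wide (y) x 100 mm high, on a steel back plate 4 x 140 x 100 mm high. It starts upright on the counter. x points out of its front (screen), y along the plate, z up. The box's middle is 2 mm to +x (grip its 44 mm width from above); the plate's back 24.5 mm to -x. 0.22 to 0.39 kg.
- slot_left (a point): Seat point of the keyhole in the plate's left (+y) wing, mid-thickness, at (-22.5, 50, 22) mm from reader_centre: the stud's axis is here when fully home. The slot, 11 mm wide, ends 3.5 mm above this point and runs down to the entry hole (24 wide, 34 mm high, corners cut), whose centre is 29 mm below this point. Reader's axes.
- slot_right (a point): The same point of the same keyhole in the right (-y) wing, at (-22.5, -50, 22) mm from reader_centre. Reader's axes.
- stand: Fixed aluminium stand, 190 wide, 150 mm high, foot behind; origin on the counter in the middle of its front. x points out of the front, away from the robot, y left, z up. On it a steel carriage (front at x = 0) with two headed studs at y = +50 and -50 mm, clamped at a height that differs each time: studs 109 to 121 mm up. Over 30 N between reader and stand (pad, studs and friction added up) does damage.
- stud_left (a point): NOMINAL seat point of the left (+y) stud, 115 mm up, 11 mm out from the carriage; axes as the stand. The real stud is up to 6 mm higher or lower, to be felt or seen: slot_left ends up that much off in z. Neck 7 mm across to 13 mm from the carriage, then a flat-backed bevelled head 18 mm across, 4 mm thick. Enter with slot_left 29 mm above; the plate is behind the heads once slot_left is at x < 0.
- stud_right (a point): The same nominal point of the right (-y) stud, for slot_right; 100 mm from stud_left.
- seat_button (a joint): Small sprung black button facing up on a ledge of the carriage, under the reader's foot when hung; 0 m free, 0.0055 m when the reader is fully home (needs 1 to 2.4 N). Feels soft, unlike the stop, where the slots' upper ends come to rest on the necks.
- pad_middle (a point): Nominal middle of the front of the sprung black rubber pad between the studs, 60 wide, 36 mm high, 12 mm out from the carriage, 6 mm below stud height (up to 6 mm off in z, as the studs). It yields 6 mm: 2.4 N at first, 9.6 N at the end, then solid. Keep the plate pressed 4 to 6 mm into it while sliding. Its friction stops the reader short of home: push down until the necks carry it.
- carton: a plain cardboard carton, 50 x 110 x 85 mm high; bystander, origin at the centre of its underside
- jar: a small closed jar, 66 mm across, 80 mm high; bystander, origin at the centre of its underside
- cup: a white open dosing cup, 64 mm across, 60 mm high; bystander, origin at the centre of its underside
- brush: a hand brush lying flat; bystander, origin at the centre of its underside
- token_tray: a shallow steel tray, 90 x 120 x 25 mm high; bystander, origin at the centre of its underside
- detergent: a white bottle, 80 mm across, 200 mm high; bystander, origin at the centre of its underside
- soap: a white bar of soap, 80 x 50 x 30 mm high; bystander, origin at the centre of its underside
Not all that is in view belongs to the job. What is meant by the stand is not green, and is the smaller of those in its own colour.

How it is judged:
On the way:
1. both entry holes of the reader are over the stud heads, with the plate behind the heads (x of slot_left in the frame of stud_left between -0.009 and 0.002 m and y of slot_left in the frame of stud_left between -0.006 and 0.006 m and z of slot_left in the frame of stud_left between 0.016 and 0.042 m and x of slot_right in the frame of stud_right between -0.009 and 0.002 m and y of slot_right in the frame of stud_right between -0.006 and 0.006 m and z of slot_right in the frame of stud_right between 0.016 and 0.042 m), for 0.05 s.
At the end, for the whole second after the job is handed in: Both keyholes are fully home on their studs (seat button pressed 4 mm or more, which is within 1.5 mm of the stop; slot points within 4 mm sideways, 9 mm in height of the nominal stud points, and behind the heads), the reader upright within 0.1 rad, at rest and released (x of slot_left in the frame of stud_left between -0.005 and 0.003 m and y of slot_left in the frame of stud_left between -0.004 and 0.004 m and z of slot_left in the frame of stud_left between -0.009 and 0.009 m and x of slot_right in the frame of stud_right between -0.005 and 0.003 m and y of slot_right in the frame of stud_right between -0.004 and 0.004 m and z of slot_right in the frame of stud_right between -0.009 and 0.009 m and angle between reader_centre's own z axis and vertical below 0.1 rad and value of joint seat_button above 0.004 m and linear speed of reader below 0.01 m/s and contact force between the fingers and reader below 0.1 N); the robot touches nothing.
It fails at once if the reader is pushed against the stand with more than 30 N (contact force between reader and stand above 30 N).
It fails at once if a bystander is moved by more than 20 mm (distance of any of carton, jar, cup, brush, token_tray, detergent, soap from where it was at the start of the episode above 0.02 m).
It also fails if it takes over 72 s, if anything falls off the work surface, if the arm or the gripper's body presses on something with over 40 N, if the wrist force passes 120 N, or if a joint passes its speed limit or range.

## Working session

There is one attempt and no reset: what is moved stays moved. The work goes in short steps, Python scripts to look and compute and a tool call to move; the robot and the scene stay as the last step left them, time stands still between calls to the robot, and variables do not carry over. Pictures are saved under pics/ and viewed, about 8 in all and at most 12, crops included, and the job is handed in when it is done.

Besides the shell and the picture viewer there is one more tool, called after "Request:" as name(argument=value, ...) on one line, values as JSON. move_arm: Moves the arm, as the interface text tells. Its arguments: {"type":"object","properties":{"dp":{"type":"array","items":{"type":"array","items":{"type":"number"}}},"turn":{"type":"array","items":{"type":"number"}},"jaw":{"type":"array","items":{"type":"number"}},"grip_force":{"type":"number"}},"required":["dp","turn","jaw"]}

```bash
mkdir -p pics && ls
cat > h.py <<'E'
import numpy as np, cv2
from bench import ctrl
def snap(cam,fn=None):
    im=ctrl.get_image(cam)
    if fn: cv2.imwrite('pics/'+fn,im[:,:,::-1])
    return im
def cam(name):
    c=ctrl.camera_info(name);return np.array(c['intrinsics']),np.array(c['extrinsics']),c
def proj(name,P):
    K,E,_=cam(name);P=np.atleast_2d(P);q=P@E[:3,:3].T+E[:3,3]
    q=q*[1,-1,-1];u=q@K.T;return u[:,:2]/u[:,2:]
def ray(name,uv):
    K,E,_=cam(name);d=np.linalg.inv(K)@[uv[0],uv[1],1];d=d*[1,-1,-1]
    R=E[:3,:3];return -R.T@E[:3,3],R.T@d
def onz(name,uv,z):
    o,d=ray(name,uv);return o+d*(z-o[2])/d[2]
E
python3 - <<'E'
from h import *
s=ctrl.get_state();print(s)
for c in('scene','side'):
    snap(c,c+'0.png');print(cam(c)[2])
    for t in('reader_centre','stand','stud_left','slot_left','seat_button','pad_middle'):
        print(c,t,[(np.round(d['rect']).tolist(),round(d['confidence'],2)) for d in ctrl.look_for(c,t)])
E
```

```text
pics
{'time': 0.0, 'joint_positions': array([ 0.01411419,  0.32183574, -0.07007683,  1.45167365,  0.0226128 ,
        1.37076604, -0.05690208]), 'qd': array([ 4.06949028e-04,  4.00386758e-06, -1.61132024e-03,  4.67833970e-04,
        1.02381375e-03, -9.32339816e-04, -1.67684987e-04]), 'joint_torque': array([-2.58547143e-04, -4.91284704e+01, -4.03903294e-01, -3.12526345e+01,
       -6.40594075e-02,  4.37659642e-02,  1.61017233e-04]), 'position': array([ 6.49457192e-01, -6.82528987e-05,  2.21453839e-01]), 'tool_rot': array([-2.22054002, -2.22056072,  0.00222515]), 'ft_force': array([-0.33214631, -0.31835092,  0.49922627]), 'torque': array([-0.01981338, -0.04345709,  0.01317897]), 'grip_width': 1.0032928966009023}
{'intrinsics': array([[450.53911605,   0.        , 322.42476566],
       [  0.        , 450.53911605, 206.24189354],
       [  0.        ,   0.        ,   1.        ]]), 'extrinsics': array([[ 0.30406279,  0.9524727 , -0.01848186, -0.15013094],
       [-0.55094339,  0.1916413 ,  0.81224072,  0.20141543],
       [ 0.777179  , -0.23678972,  0.58302952, -1.70222365],
       [ 0. 
[... 881 characters left out ...]
44508, -0.67877727,  0.65170265, -0.25377691],
       [-0.26876456,  0.59399329,  0.75824639, -1.10488784],
       [ 0.        ,  0.        ,  0.        ,  1.        ]])}
side reader_centre [([355.0, 193.0, 39.0, 42.0], 0.86)]
side stand [([290.0, 268.0, 52.0, 91.0], 0.87), ([378.0, 327.0, 66.0, 140.0], 0.72), ([355.0, 195.0, 32.0, 44.0], 0.62), ([371.0, 234.0, 45.0, 86.0], 0.57)]
side stud_left [([381.0, 327.0, 65.0, 140.0], 0.87), ([293.0, 268.0, 57.0, 94.0], 0.7)]
side slot_left [([354.0, 191.0, 36.0, 42.0], 0.6)]
side seat_button [([353.0, 329.0, 4.0, 12.0], 0.41)]
side pad_middle [([372.0, 232.0, 40.0, 80.0], 0.85), ([380.0, 327.0, 68.0, 146.0], 0.7), ([291.0, 265.0, 55.0, 94.0], 0.64)]
```

Run:
```python
import cv2,numpy as np
a=cv2.imread('pics/scene0.png')[90:290,210:470];b=cv2.imread('pics/side0.png')[140:400,200:460]
a=cv2.resize(a,None,fx=3,fy=3,interpolation=3);b=cv2.resize(b,None,fx=2.3,fy=2.3,interpolation=3)
cv2.imwrite('pics/sc1.png',a);cv2.imwrite('pics/si1.png',b);print(a.shape,b.shape)
```

```text
(600, 780, 3) (598, 598, 3)
```

View pics/sc1.png

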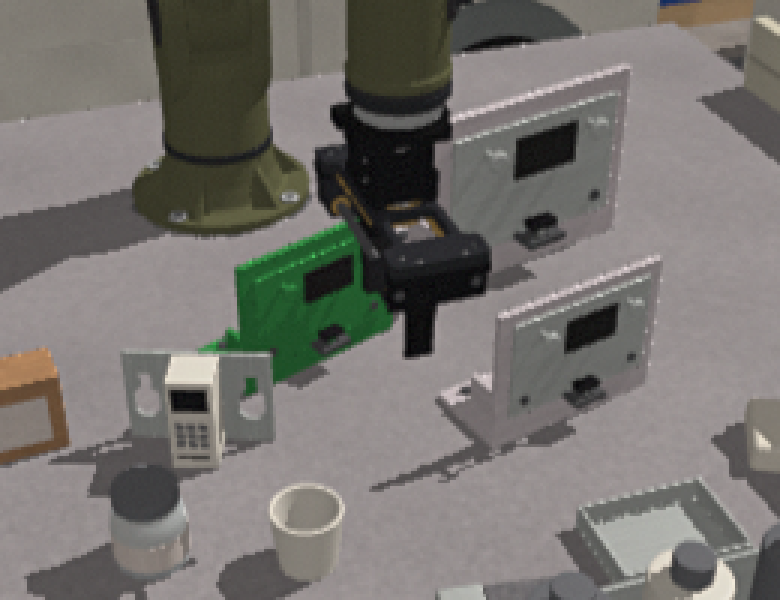

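View pics/si1.png

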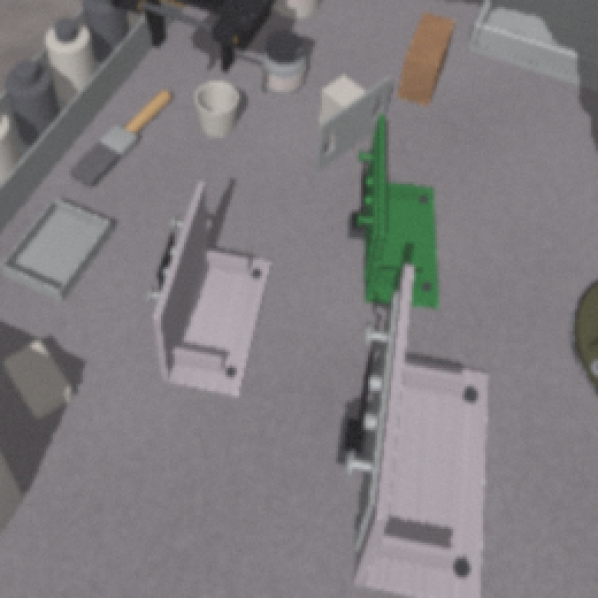

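Run:
```python
from h import *
f=lambda c:(c[0]/3+210,c[1]/3+90)
g=lambda c:(c[0]/2.3+200,c[1]/2.3+140)
for n,p,z in [('L',(497,316),.15),('R',(660,258),.15),('bl',(497,443),0),('rL',(121,352),.1),('rR',(272,352),.1),('rbl',(125,440),0.),('rbr',(272,442),0.)]: print(n,onz('scene',f(p),z).round(4))
for n,p,z in [('sT1',(203,182),.15),('sT2',(157,316),.15),('rp1',(392,78),.1),('rp2',(322,130),.1),('rpb2',(322,168),0)]: print(n,onz('side',g(p),z).round(4))
s=ctrl.get_state()
K,E,c=cam('wrist');print(K,E)
from scipy.spatial.transform import Rotation as R
Rt=R.from_rotvec(s['tool_rot']).as_matrix();print(Rt.round(3));print('cam in tool',Rt.T@(-E[:3,:3].T@E[:3,3]-s['position']),'\naxes',(Rt.T@E[:3,:3].T).round(3))
```

```text
L [0.5775 0.1245 0.15  ]
R [0.5388 0.3066 0.15  ]
bl [0.575  0.1337 0.    ]
rL [ 0.451 -0.194  0.1  ]
rR [ 0.4969 -0.0621  0.1   ]
rbl [ 0.4548 -0.2021  0.    ]
rbr [ 0.5038 -0.0688  0.    ]
sT1 [0.573 0.125 0.15 ]
sT2 [0.5318 0.3065 0.15  ]
rp1 [ 0.4421 -0.1918  0.1   ]
rp2 [ 0.4922 -0.0576  0.1   ]
rpb2 [ 0.4921 -0.0753 -0.    ]
[[346.67840201   0.         322.70416238]
 [  0.         346.67840201 203.02624118]
 [  0.           0.           1.        ]] [[ 9.99999468e-01 -1.71186643e-05 -1.03118947e-03 -6.50205399e-01]
 [-2.37805006e-04  9.69091871e-01 -2.46699997e-01  3.03286667e-02]
 [ 1.00354050e-03  2.46700111e-01  9.69091352e-01 -3.91253652e-01]
 [ 0.00000000e+00  0.00000000e+00  0.00000000e+00  1.00000000e+00]]
[[-0.  1.  0.]
 [ 1.  0. -0.]
 [-0.  0. -1.]]
cam in tool [ 0.06714449  0.00059676 -0.16336073] 
axes [[-0.     0.969  0.247]
 [ 1.    -0.     0.001]
 [ 0.001  0.247 -0.969]]
```

The job's stand is the nearer pink one, since it measures about 187 mm wide. It's at crop (500-660, 260-440) in the scene view. The reader is at (121-272, 352-465). I'll look at the stand from above with the wrist camera.

Request:
move_arm(dp=[[1.4,-0.8,-1],[2.8,-1.6,-1],[4.2,-2.4,-1],[5.6,-3.2,-1],[7,-4.1,-1]], turn=[1.6,3.2,4.8,6.4,8], jaw=[1,1,1,1,1])

```text
time: 1.2
position: [0.528, 0.2087, 0.2529]
tool_rot: [-2.847, -1.328, -0.002]
ft_force: [1.1, 0.6, 0.2]
grip_width: 1.001
```

Request:
move_arm(dp=[[0,0,0],[0,0,0],[0,0,0],[0,0,0],[0,0,0]], turn=[1.6,3.2,4.8,6.4,7.6], jaw=[1,1,1,1,1])

```text
time: 1.7
position: [0.5291, 0.2069, 0.2527]
tool_rot: [-3.124, -0.329, -0.0]
ft_force: [-0.0, 0.2, -0.7]
grip_width: 0.999
```

Run:
```python
from h import *
from scipy.spatial.transform import Rotation as R
s=ctrl.get_state();print(s['time'],s['position'],R.from_rotvec(s['tool_rot']).as_matrix().round(3),s['qd'].round(3))
im=snap('wrist','w1.png')
np.savez('w1.npz',E=cam('wrist')[1])
for t in('stud_left','stand','pad_middle','seat_button'):print(t,[(np.round(d['rect']).tolist(),round(d['confidence'],2)) for d in ctrl.look_for('wrist',t)])
```

```text
1.7 [0.52911129 0.20687235 0.25271436] [[ 0.978  0.208  0.   ]
 [ 0.208 -0.978  0.   ]
 [ 0.     0.    -1.   ]] [-5.700e-02 -2.000e-03  6.500e-02  1.000e-03 -9.000e-03  0.000e+00
 -1.008e+00]
stud_left [([318.0, 178.0, 251.0, 102.0], 0.71), ([404.0, 316.0, 62.0, 20.0], 0.65), ([213.0, 333.0, 32.0, 7.0], 0.47)]
stand [([319.0, 178.0, 248.0, 99.0], 0.88), ([404.0, 312.0, 63.0, 16.0], 0.79), ([213.0, 331.0, 42.0, 6.0], 0.57)]
pad_middle [([402.0, 315.0, 60.0, 19.0], 0.92), ([319.0, 178.0, 246.0, 100.0], 0.85), ([220.0, 334.0, 29.0, 5.0], 0.5)]
seat_button [([321.0, 136.0, 22.0, 9.0], 0.72)]
```

View pics/w1.png

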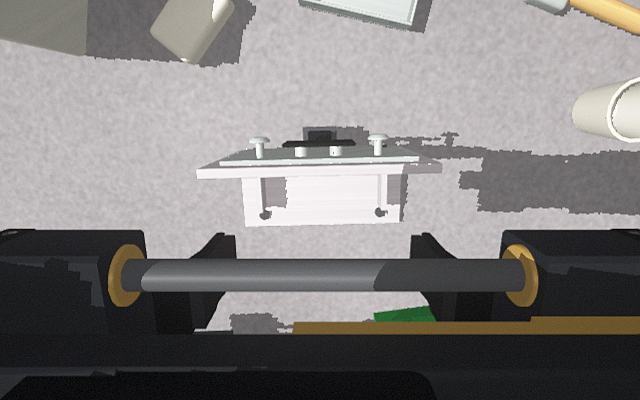

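The picture shows the stand from above, with stud heads at about (259,140) and (378,138) and the button at (321,136). The arm was still turning, so I'll take two settled views with a sideways baseline.

Request:
move_arm(dp=[[0,0.8,-0.2],[0,1.6,0.8],[0,1.6,1.5],[0,1.6,1.5],[0,1.6,1.5]], turn=[0,0,0,0,0], jaw=[1,1,1,1,1])

```text
time: 2.45
position: [0.5393, 0.1605, 0.2079]
tool_rot: [-3.123, -0.339, 0.0]
ft_force: [-0.4, -0.3, 0.2]
grip_width: 0.996
```

Run:
```python
from h import *
s=ctrl.get_state();print(s['position'],s['tool_rot'],abs(s['qd']).max())
E=cam('wrist')[1]
im=snap('wrist','wA.png');np.savez('wA.npz',E=E)
```

```text
[0.53925272 0.16051745 0.20789425] [-3.12283190e+00 -3.39308036e-01  3.23804838e-04] 0.03133131715199869
```

Request:
move_arm(dp=[[0,-1,0],[0,-2,0],[0,-3,0],[0,-3,0],[0,-3,0]], turn=[0,0,0,0,0], jaw=[1,1,1,1,1])

```text
time: 3.0
position: [0.5204, 0.2494, 0.209]
tool_rot: [-3.122, -0.342, -0.003]
ft_force: [0.5, -0.5, -0.3]
grip_width: 1.0
```

Run:
```python
from h import *
s=ctrl.get_state();print(s['position'],s['tool_rot'],abs(s['qd']).max())
E=cam('wrist')[1]
im=snap('wrist','wB.png');np.savez('wB.npz',E=E)
P=[]
for n in 'AB':
    E=np.load(f'w{n}.npz')['E'];K=cam('wrist')[0]
    # expected location
    for sy in(.05,-.05):
        p=np.array([.556+.011*.978-sy*.209,.216+.011*.209+sy*.978,.115]);q=(E[:3,:3]@p+E[:3,3])*[1,-1,-1];u=K@q;P.append(u[:2]/u[2]);print(n,sy,P[-1])
rows=[]
for i,n in enumerate('AB'):
    im=cv2.imread(f'pics/w{n}.png');m=(P[2*i]+P[2*i+1])/2;x,y=int(m[0]),int(m[1])
    x0,y0=max(0,min(x-120,400)),max(0,y-50);print(n,x0,y0)
    rows.append(cv2.resize(im[y0:y0+90,x0:x0+240],None,fx=3.3,fy=3.3,interpolation=cv2.INTER_CUBIC))
cv2.imwrite('pics/AB.png',np.vstack(rows))
```

```text
[0.52039222 0.24941002 0.20900345] [-3.12236558 -0.34198837 -0.00348998] 0.037668830511984906
A 0.05 [186.26559877 153.73800864]
A -0.05 [322.04557013 154.55495413]
B 0.05 [309.80265928 154.74237212]
B -0.05 [444.87855185 155.79135649]
A 134 104
B 257 105
```

View pics/AB.png

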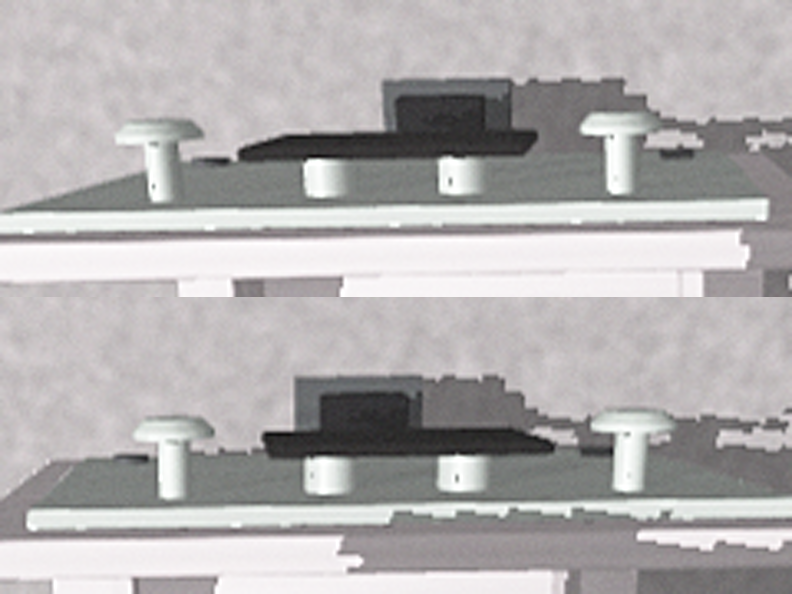

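The views show both stud heads: in A at crop (159,131) and (620,126), in B at (175,135) and (632,128).

```bash
cat > tri.py <<'E'
from h import *
from scipy.optimize import least_squares
K=cam('wrist')[0]
def pw(E,p):
    q=(E[:3,:3]@p+E[:3,3])*[1,-1,-1];u=K@q;return u[:2]/u[2]
E
python3 - <<'E'
from tri import *
Es={n:np.load(f'w{n}.npz')['E'] for n in 'AB'}
obs={'A':[(159/3.3+134,131/3.3+104),(620/3.3+134,126/3.3+104)],'B':[(175/3.3+257,135/3.3+105),(632/3.3+257,128/3.3+105)]}
X=[]
for i in(0,1):
    r=least_squares(lambda p:np.concatenate([pw(Es[n],p)-obs[n][i] for n in 'AB']),[.56,.2,.115]);X.append(r.x);print(r.x.round(4),r.fun.round(2))
d=X[0]-X[1];print(np.linalg.norm(d),'yaw',np.degrees(np.arctan2(-d[0],d[1])),'mid',(X[0]+X[1])/2)
# scaled joint fit: stand pose x,y,yaw,z with 100 mm spacing
def pts(v):
    c,s=np.cos(v[2]),np.sin(v[2]);return [np.array([v[0]+.0145*c-y*s,v[1]+.0145*s+y*c,v[3]]) for y in(.05,-.05)]
r=least_squares(lambda v:np.concatenate([pw(Es[n],p)-o for n in 'AB' for p,o in zip(pts(v),obs[n])]),[.556,.216,.21,.115]);print('stand',r.x,np.degrees(r.x[2]),r.fun.round(2))
E
```

```text
[0.5637 0.2683 0.1219] [-0.    0.57  0.   -0.58]
[0.5863 0.1715 0.1205] [-0.    0.14  0.   -0.14]
0.09944889366503351 yaw 13.129023260954884 mid [0.57500627 0.21991836 0.12123884]
stand [0.56079632 0.2167489  0.23017887 0.12051449] 13.188277858386032 [ 0.19  0.57  0.17  0.15 -0.53 -0.58  0.16 -0.14]
```

Request:
move_arm(dp=[[-0.6,1.4,-1.0],[-1.2,2.8,-1.4],[-1.8,4.2,-1.4],[-2.4,5.6,-1.4],[-3,7,-1.4]], turn=[0.7,1.4,2.1,2.8,3.5], jaw=[1,1,1,1,1])

```text
time: 3.55
position: [0.4767, 0.0201, 0.2506]
tool_rot: [-3.138, 0.15, -0.003]
ft_force: [0.2, -1.1, -1.4]
grip_width: 1.0
```

```bash
cat > goto.py <<'E'
import sys
from h import *
from scipy.spatial.transform import Rotation as R
s=ctrl.get_state();M=R.from_rotvec(s['tool_rot']).as_matrix()
yaw=np.degrees(np.arctan2(M[1,0],M[0,0]))
print('t',s['time'],'p',s['position'].round(4),'yaw',yaw.round(2),'F',s['ft_force'].round(1),'w',s['grip_width'],'qd',abs(s['qd']).max().round(3))
if len(sys.argv)>4:
    x,y,z,w=map(float,sys.argv[1:5])
    print('dp',(M.T@(np.array([x,y,z])-s['position'])/.03).round(3),'turn',round((yaw-w)/5,3))
E
python3 goto.py .445 -.118 .25 -19.2
```

```text
t 3.55 p [0.4767 0.0201 0.2506] yaw -5.47 F [ 0.2 -1.1 -1.4] w 0.9998126431568788 qd 0.44
dp [-0.615  4.684  0.017] turn 2.746
```

Request:
move_arm(dp=[[-0.1,1.3,0],[-0.3,2.6,0],[-0.5,3.9,0],[-0.6,4.7,0],[-0.6,4.7,0]], turn=[0.7,1.4,2.1,2.7,2.7], jaw=[1,1,1,1,1])

```text
time: 4.05
position: [0.4454, -0.12, 0.2502]
tool_rot: [3.097, -0.525, 0.002]
ft_force: [1.3, 0.8, 0.9]
grip_width: 0.997
```

Request:
move_arm(dp=[[0,0,0],[0,0,0],[0,0,0]], turn=[0,0,0], jaw=[1,1,1])

```text
time: 4.35
position: [0.4468, -0.1139, 0.2495]
tool_rot: [-3.101, 0.506, 0.0]
ft_force: [0.4, 0.3, -0.3]
grip_width: 1.001
```

```bash
python3 goto.py
python3 - <<'E'
from h import *
E=cam('wrist')[1]
im=snap('wrist','wR.png');np.savez('wR.npz',E=E)
print(ctrl.look_for('wrist','reader_centre'))
cv2.imwrite('pics/wRc.png',cv2.resize(im[50:270,180:460,::-1],None,fx=2.7,fy=2.7,interpolation=cv2.INTER_CUBIC))
E
```

```text
t 4.35 p [ 0.4468 -0.1139  0.2495] yaw -18.52 F [ 0.4  0.3 -0.3] w 1.0009137405408302 qd 0.005
[{'rect': [333.4, 136.9, 157.4, 66.7], 'confidence': 0.94}]
```

View pics/wRc.png

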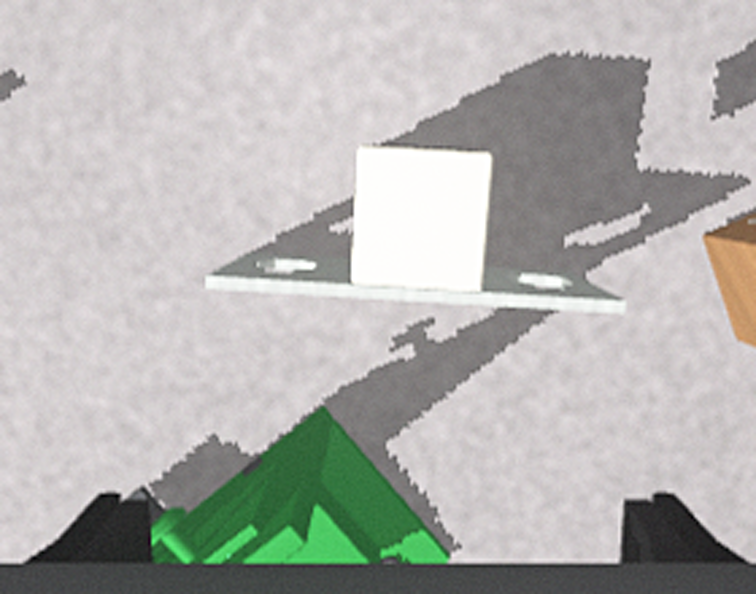

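Run:
```python
from tri import *
E=np.load('wR.npz')['E'];f=lambda c:np.array(c)/2.7+[180,50]
mod=[(-20.5,70),(-24.5,70),(-20.5,-70),(-24.5,-70),(24.5,22),(24.5,-22),(-20.5,-22),(-20.5,22)]
ob=[(207,276),(207,288),(625,300),(625,312),(357,147),(492,153),(484,291),(351,285)]
def pts(v):
    c,s=np.cos(v[2]),np.sin(v[2]);return [np.array([v[0]+(a*c-b*s)/1e3,v[1]+(a*s+b*c)/1e3,.1]) for a,b in mod]
r=least_squares(lambda v:np.concatenate([pw(E,p)-f(o) for p,o in zip(pts(v),ob)]),[.493,-.135,-.33]);print(r.x,np.degrees(r.x[2]),r.fun.reshape(-1,2).round(2))
x=r.x;print('box mid',x[:2]+.002*np.array([np.cos(x[2]),np.sin(x[2])]))
# green top corners: triangulate scene/side
def t2(a,b):
    o1,d1=ray('scene',(a[0]/3+210,a[1]/3+90));o2,d2=ray('side',(b[0]/2.3+200,b[1]/2.3+140))
    l=np.linalg.lstsq(np.c_[d1,-d2],o2-o1,rcond=None)[0];return o1+d1*l[0],o2+d2*l[1]
print(t2((237,265),(380,115)))
for z in(.11,.13,.15):
  print(z,onz('scene',(237/3+210,265/3+90),z),onz('side',(380/2.3+200,115/2.3+140),z))
print('scene ledge bottom', onz('scene',(240/3+210,390/3+90),0))
```

```text
[ 0.49145838 -0.14094556 -0.37789558] -21.651821980538877 [[-0.07  0.39]
 [-0.1   0.4 ]
 [ 0.22 -0.02]
 [-0.3  -0.06]
 [ 0.11 -0.83]
 [ 0.66 -0.19]
 [-0.53  0.42]
 [-0.02 -0.03]]
box mid [ 0.49331727 -0.14168349]
(array([ 0.4206319 , -0.07263412,  0.1513244 ]), array([ 0.4213538 , -0.07160219,  0.15053717]))
0.11 [ 0.35577947 -0.05879059  0.11      ] [ 0.43012747 -0.10866423  0.11      ]
0.13 [ 0.38716646 -0.06549052  0.13      ] [ 0.42579877 -0.09037877  0.13      ]
0.15 [ 0.41855346 -0.07219045  0.15      ] [ 0.42147007 -0.07209331  0.15      ]
scene ledge bottom [ 0.41411985 -0.07749416  0.        ]
```

```bash
python3 goto.py .4933 -.1417 .12 -21.65; python3 goto.py .4933 -.1417 .052 -21.65
```

```text
t 4.45 p [ 0.4467 -0.1143  0.2495] yaw -18.56 F [ 0.4 -0.8 -1.6] w 1.002503517479489 qd 0.006
dp [1.765 0.371 4.316] turn 0.617
t 4.45 p [ 0.4467 -0.1143  0.2495] yaw -18.56 F [ 0.4 -0.8 -1.6] w 1.002503517479489 qd 0.006
dp [1.765 0.371 6.582] turn 0.617
```

Request:
move_arm(dp=[[0.9,0.2,0.5],[1.77,0.37,1],[1.77,0.37,2.2],[1.77,0.37,3.3],[1.77,0.37,3.3]], turn=[0.3,0.62,0.62,0.62,0.62], jaw=[1,1,1,1,1])

```text
time: 4.95
position: [0.4898, -0.1415, 0.1459]
tool_rot: [3.085, -0.592, -0.015]
ft_force: [-1.1, 0.3, 0.7]
grip_width: 1.0
```

```bash
python3 goto.py .4933 -.1417 .052 -21.65
```

```text
t 4.95 p [ 0.4898 -0.1415  0.1459] yaw -21.73 F [-1.1  0.3  0.7] w 0.9999816957992109 qd 0.079
dp [ 0.14  -0.043  3.13 ] turn -0.016
```

Request:
move_arm(dp=[[0,0,1],[0,0,2],[0,0,3],[0,0,3.13],[0,0,3.13]], turn=[0,0,0,0,0], jaw=[1,1,1,1,1])

```text
time: 5.45
position: [0.4937, -0.1426, 0.0576]
tool_rot: [-3.085, 0.593, -0.0]
ft_force: [0.7, -0.3, -0.1]
grip_width: 0.999
```

```bash
python3 goto.py .4933 -.1417 .052 -21.65
```

```text
t 5.45 p [ 0.4937 -0.1426  0.0576] yaw -21.75 F [ 0.7 -0.3 -0.1] w 0.9988033282360091 qd 0.028
dp [-0.023 -0.024  0.187] turn -0.021
```

Within 1 mm, so I'll close the jaws.

Request:
move_arm(dp=[[0,0,0.1],[0,0,0.1],[0,0,0.1],[0,0,0.1],[0,0,0.1]], turn=[0,0,0,0,0], jaw=[-0.2,-0.4,-1,-1,-1], grip_force=50)

```text
time: 5.95
position: [0.4934, -0.1429, 0.0541]
tool_rot: [-3.085, 0.594, -0.001]
ft_force: [1.3, 0.3, -0.5]
grip_width: 0.626
```

Request:
move_arm(dp=[[0,0,0],[0,0,0],[0,0,0],[0,0,0],[0,0,0]], turn=[0,0,0,0,0], jaw=[-1,-1,-1,-1,-1])

```text
time: 6.45
position: [0.4933, -0.1426, 0.0538]
tool_rot: [-3.085, 0.594, -0.0]
ft_force: [-0.4, 1.4, 1.7]
grip_width: 0.501
```

```bash
python3 goto.py
```

```text
t 6.45 p [ 0.4933 -0.1426  0.0538] yaw -21.78 F [-0.4  1.4  1.7] w 0.5006851171027271 qd 0.002
```

Request:
move_arm(dp=[[0,0,-1],[0,0,-2.5],[0,0,-4],[0,0,-5.5],[0,0,-6.6]], turn=[0,0,0,0,0], jaw=[-1,-1,-1,-1,-1])

```text
time: 6.95
position: [0.4931, -0.1435, 0.2539]
tool_rot: [3.084, -0.595, 0.003]
ft_force: [1.4, -0.8, -3.6]
grip_width: 0.504
```

```bash
python3 goto.py .6346 .2340 .25 13.19
```

```text
t 6.95 p [ 0.4931 -0.1435  0.2539] yaw -21.82 F [ 1.4 -0.8 -3.6] w 0.5043358761678306 qd 0.638
dp [ -0.298 -13.434   0.127] turn -7.002
```

Request:
move_arm(dp=[[0,-1.3,0],[0,-2.6,0],[0,-4,0],[-0.1,-5.4,0],[-0.1,-6.7,0]], turn=[-0.7,-1.4,-2.1,-2.8,-3.5], jaw=[-1,-1,-1,-1,-1])

```text
time: 7.45
position: [0.5645, 0.0465, 0.2504]
tool_rot: [3.139, -0.113, -0.003]
ft_force: [0.3, -0.7, -2.4]
grip_width: 0.506
```

```bash
python3 goto.py .6346 .2340 .25 13.19
```

```text
t 7.45 p [0.5645 0.0465 0.2504] yaw -4.12 F [ 0.3 -0.7 -2.4] w 0.5060547455381329 qd 0.397
dp [ 1.882e+00 -6.401e+00  5.000e-03] turn -3.462
```

Request:
move_arm(dp=[[0.4,-1.3,0],[0.8,-2.6,0],[1.3,-4,0],[1.7,-5.3,0],[1.88,-6.4,0]], turn=[-0.7,-1.4,-2.1,-2.8,-3.46], jaw=[-1,-1,-1,-1,-1])

```text
time: 7.95
position: [0.6357, 0.2338, 0.2494]
tool_rot: [3.12, 0.361, -0.004]
ft_force: [0.3, -0.5, -3.3]
grip_width: 0.499
```

Request:
move_arm(dp=[[0,0,0],[0,0,0]], turn=[0,0], jaw=[-1,-1])

```text
time: 8.15
position: [0.6348, 0.2326, 0.2495]
tool_rot: [3.12, 0.358, -0.005]
ft_force: [0.6, 0.0, -3.7]
grip_width: 0.503
```

```bash
python3 goto.py .6346 .2340 .1313 13.19
```

```text
t 8.15 p [0.6348 0.2326 0.2495] yaw 13.1 F [ 0.6  0.  -3.7] w 0.5030959653799438 qd 0.037
dp [ 0.017 -0.052  3.939] turn -0.018
```

Request:
move_arm(dp=[[0,-0.05,1],[0,-0.05,2],[0,-0.05,3],[0,-0.05,3.9],[0,-0.05,3.9]], turn=[0,0,0,0,0], jaw=[-1,-1,-1,-1,-1])

```text
time: 8.65
position: [0.6321, 0.2297, 0.1291]
tool_rot: [3.118, 0.351, -0.015]
ft_force: [-0.6, 0.2, -3.9]
grip_width: 0.503
```

```bash
cat > rel.py <<'E'
from h import *
from scipy.spatial.transform import Rotation as R
import sys
S=np.array([.5608,.2167,.1205]);Y=np.radians(13.19)
M=R.from_euler('z',Y).as_matrix()
s=ctrl.get_state();T=R.from_rotvec(s['tool_rot']).as_matrix()
w=np.arctan2(T[1,0],T[0,0])
Rr=T@np.diag([1,-1,-1.])
c=s['position']+T@[-.0023,0,.0038]
print('t',round(s['time'],2),'tcp',s['position'].round(4),'tilt',np.degrees(np.arccos(Rr[2,2])).round(2),'dyaw',np.degrees(w-Y).round(2),'w',s['grip_width'].round(3))
for n,y in(('L',.05),('R',-.05)):
    p=c+Rr@[-.0225,y,.022];q=M.T@(p-S)-[.011,y,0];print(n,(q*1e3).round(1))
print('F stand axes',(M.T@s['ft_force']).round(1))
E
python3 rel.py
python3 - <<'E'
from h import *
im=snap('wrist','wC.png');a=snap('scene','sC.png');b=snap('side','siC.png')
a=cv2.resize(a[130:260,320:470],(600,520),interpolation=3)
b=cv2.resize(b[190:340,230:360],None,fx=3.4,fy=3.4,interpolation=3)
cv2.imwrite('pics/wCc.png',im[:,:,::-1])
h=560
b=cv2.resize(b,(int(b.shape[1]*400/b.shape[0]),400));a=cv2.resize(a,(440,381));a=cv2.copyMakeBorder(a,0,19,0,0,0)
cv2.imwrite('pics/cmp.png',np.hstack([a,b])[:,:,::-1])
E
```

```text
Traceback (most recent call last):
  File "rel.py", line 10, in <module>
    print('t',round(s['time'],2),'tcp',s['position'].round(4),'tilt',np.degrees(np.arccos(Rr[2,2])).round(2),'dyaw',np.degrees(w-Y).round(2),'w',s['grip_width'].round(3))
                                                                                                                                                 ^^^^^^^^^^^^^^^^^^^^^
AttributeError: 'float' object has no attribute 'round'
```

View pics/cmp.png

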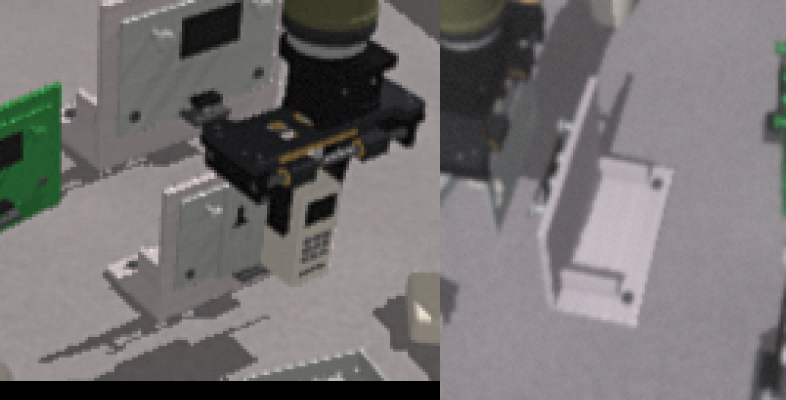

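View pics/wCc.png

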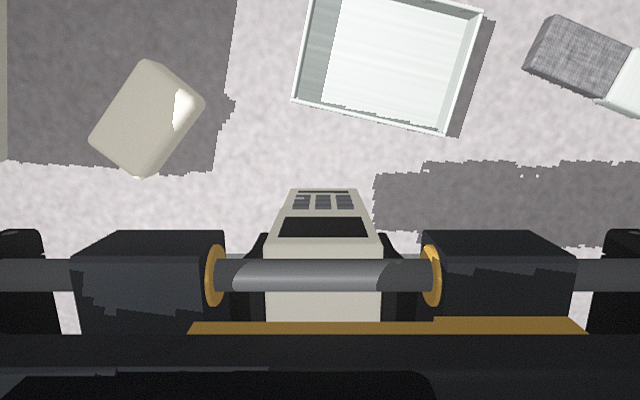

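The scene picture shows the reader in front of the stand, and the wrist view shows the box centred in the jaws (columns 265-382). Next I'll overlay the predicted outlines to check the fit.

```bash
sed -i "s/s\['grip_width'\].round(3)/round(s['grip_width'],3)/" rel.py
cat > ov.py <<'E'
import rel
from rel import *
def rd(pts): return [rel.c+rel.Rr@(np.array(p)/1e3) for p in pts]
def st(pts): return [np.array([S[0],S[1],0])+M@(np.array(p)/1e3) for p in pts]
def draw(im,name,P,col,f,x0,y0):
    q=((proj(name,P)-[x0,y0]+.5)*f).astype(int);cv2.polylines(im,[q.reshape(-1,1,2)],False,col,1)
pl=[(-20.5,70,50),(-20.5,-70,50),(-20.5,-70,-50),(-20.5,70,-50),(-20.5,70,50)]
bx=[(24.5,22,50),(24.5,-22,50),(24.5,-22,-50),(24.5,22,-50),(24.5,22,50)]
def ov(fn,name,file,x0,x1,y0,y1,f):
    im=cv2.imread('pics/'+file)[y0:y1,x0:x1];im=cv2.resize(im,None,fx=f,fy=f,interpolation=cv2.INTER_CUBIC)
    draw(im,name,rd(pl),(0,0,255),f,x0,y0);draw(im,name,rd(bx),(255,0,0),f,x0,y0)
    draw(im,name,st([(0,95,150),(0,-95,150),(0,-95,0),(0,95,0),(0,95,150)]),(0,200,0),f,x0,y0)
    for y in(50,-50): draw(im,name,st([(0,y,120.5),(17,y,120.5)]),(255,0,255),f,x0,y0)
    return im
if __name__=='__main__':
    a=ov('','scene','sC.png',350,455,165,255,4);b=ov('','side','siC.png',240,320,200,320,4)
    h=max(a.shape[0],b.shape[0])
    pad=lambda i:cv2.copyMakeBorder(i,0,h-i.shape[0],0,0,0)
    cv2.imwrite('pics/ov.png',np.hstack([pad(a),pad(b)]))
E
python3 ov.py
```

```text
t 8.8 tcp [0.6362 0.2326 0.1362] tilt 0.12 dyaw -0.27 w 0.506
L [41.4 -1.6 33.8]
R [41.  -1.6 33.9]
F stand axes [-0.1 -0.6 -2.2]
```

View pics/ov.png

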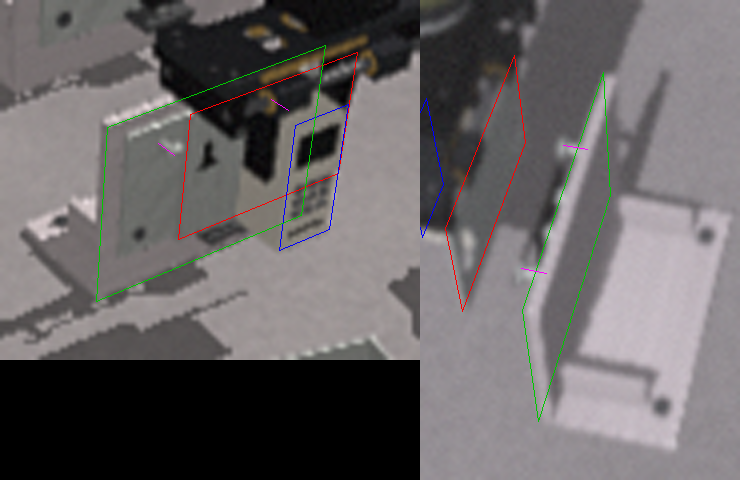

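The overlay agrees within a pixel or so: plate outline, keyhole at (210,155) and stud heads in both views. Now approaching.

Request:
move_arm(dp=[[-0.2,-0.05,0.1],[-0.5,-0.05,0.15],[-0.8,-0.05,0.15],[-0.9,-0.05,0.15],[-0.9,-0.05,0.15]], turn=[-0.05,-0.05,-0.05,-0.05,-0.05], jaw=[-1,-1,-1,-1,-1])

```text
time: 9.3
position: [0.6081, 0.229, 0.1307]
tool_rot: [-3.12, -0.363, -0.001]
ft_force: [-0.0, -0.3, -3.7]
grip_width: 0.504
```

Request:
move_arm(dp=[[0,0,0],[0,0,0]], turn=[0,0], jaw=[-1,-1])

```text
time: 9.5
position: [0.6089, 0.229, 0.1303]
tool_rot: [-3.121, -0.363, -0.001]
ft_force: [-0.1, 0.2, -2.7]
grip_width: 0.507
```

```bash
python3 rel.py
```

```text
t 9.5 tcp [0.6089 0.229  0.1303] tilt 0.03 dyaw 0.06 w 0.507
L [13.8  1.  28. ]
R [13.9  1.  28. ]
F stand axes [-0.   0.2 -2.7]
```

Request:
move_arm(dp=[[-0.1,0.03,-0.03],[-0.2,0.03,-0.03],[-0.27,0.03,-0.03],[-0.27,0.03,-0.03],[-0.27,0.03,-0.03]], turn=[0,0,0,0,0], jaw=[-1,-1,-1,-1,-1])

```text
time: 10.0
position: [0.6009, 0.2263, 0.1311]
tool_rot: [-3.121, -0.363, -0.0]
ft_force: [0.0, 0.1, -4.6]
grip_width: 0.501
```

```bash
python3 rel.py
```

```text
t 10.0 tcp [0.6009 0.2263 0.1311] tilt 0.01 dyaw 0.07 w 0.501
L [ 5.3  0.1 28.8]
R [ 5.5  0.1 28.8]
F stand axes [ 0.1  0.1 -4.6]
```

No contact at 5.4 mm, so the holes are over the heads. Continuing slowly to the pad.

Request:
move_arm(dp=[[-0.05,0,0],[-0.1,0,0],[-0.13,0,0],[-0.13,0,0],[-0.13,0,0]], turn=[0,0,0,0,0], jaw=[-1,-1,-1,-1,-1])

```text
time: 10.5
position: [0.5977, 0.2255, 0.1313]
tool_rot: [-3.12, -0.363, -0.002]
ft_force: [3.8, 0.1, -4.0]
grip_width: 0.505
```

```bash
python3 rel.py
```

```text
t 10.5 tcp [0.5977 0.2255 0.1313] tilt 0.09 dyaw 0.07 w 0.505
L [ 2.1  0.1 28.9]
R [ 2.2  0.1 28.9]
F stand axes [ 3.7 -0.8 -4. ]
```

Request:
move_arm(dp=[[-0.05,0,0],[-0.1,0,0],[-0.14,0,0],[-0.14,0,0],[-0.14,0,0]], turn=[0,0,0,0,0], jaw=[-1,-1,-1,-1,-1])

```text
time: 11.0
position: [0.5947, 0.2247, 0.1314]
tool_rot: [-3.12, -0.363, -0.006]
ft_force: [6.9, 2.1, -6.8]
grip_width: 0.502
```

```bash
python3 rel.py
```

```text
t 11.0 tcp [0.5947 0.2247 0.1314] tilt 0.23 dyaw 0.07 w 0.502
L [-1.1  0.1 29.1]
R [-1.   0.1 29. ]
F stand axes [ 7.2  0.5 -6.8]
```

Request:
move_arm(dp=[[-0.03,0,0],[-0.04,0,0],[-0.04,0,0],[-0.04,0,0.05],[-0.04,0,0.1]], turn=[0,0,0,0,0], jaw=[-1,-1,-1,-1,-1])

```text
time: 11.5
position: [0.5947, 0.2247, 0.1302]
tool_rot: [-3.119, -0.362, -0.011]
ft_force: [7.8, 0.6, -0.8]
grip_width: 0.496
```

```bash
python3 rel.py
```

```text
t 11.5 tcp [0.5947 0.2247 0.1302] tilt 0.4 dyaw 0.06 w 0.496
L [-1.2  0.  27.7]
R [-1.1  0.  27.7]
F stand axes [ 7.7 -1.2 -0.8]
```

Request:
move_arm(dp=[[-0.01,0,0.1],[-0.02,0,0.2],[-0.02,0,0.3],[-0.02,0,0.4],[-0.02,0,0.4]], turn=[0,0,0,0,0], jaw=[-1,-1,-1,-1,-1])

```text
time: 12.0
position: [0.5943, 0.2245, 0.118]
tool_rot: [-3.12, -0.362, -0.011]
ft_force: [7.6, 0.8, -1.2]
grip_width: 0.501
```

```bash
python3 rel.py
```

```text
t 12.0 tcp [0.5943 0.2245 0.118 ] tilt 0.41 dyaw 0.05 w 0.501
L [-1.6 -0.1 15.6]
R [-1.5 -0.1 15.5]
F stand axes [ 7.6 -0.9 -1.2]
```

Request:
move_arm(dp=[[0,0,0.1],[0,0,0.2],[0,0,0.3],[0,0,0.3],[0,0,0.3]], turn=[0,0,0,0,0], jaw=[-1,-1,-1,-1,-1])

```text
time: 12.5
position: [0.5943, 0.2245, 0.1091]
tool_rot: [-3.12, -0.362, -0.011]
ft_force: [7.5, 1.5, -1.8]
grip_width: 0.496
```

```bash
python3 rel.py
```

```text
t 12.5 tcp [0.5943 0.2245 0.1091] tilt 0.41 dyaw 0.06 w 0.496
L [-1.6 -0.1  6.6]
R [-1.5 -0.1  6.6]
F stand axes [ 7.6 -0.2 -1.8]
```

Request:
move_arm(dp=[[0,0,0.03],[0,0,0.07],[0,0,0.1],[0,0,0.13],[0,0,0.13]], turn=[0,0,0,0,0], jaw=[-1,-1,-1,-1,-1])

```text
time: 13.0
position: [0.5946, 0.2245, 0.1058]
tool_rot: [-3.119, -0.362, -0.012]
ft_force: [7.3, 0.7, 0.6]
grip_width: 0.505
```

```bash
python3 rel.py
```

```text
t 13.0 tcp [0.5946 0.2245 0.1058] tilt 0.45 dyaw 0.05 w 0.505
L [-1.3 -0.1  3.3]
R [-1.2 -0.1  3.3]
F stand axes [ 7.2 -0.9  0.6]
```

Force is rising, likely the soft button. Continuing in small steps.

Request:
move_arm(dp=[[0,0,0.03],[0,0,0.05],[0,0,0.07],[0,0,0.07]], turn=[0,0,0,0], jaw=[-1,-1,-1,-1])

```text
time: 13.4
position: [0.5946, 0.2245, 0.1039]
tool_rot: [-3.119, -0.362, -0.012]
ft_force: [6.8, 1.5, 1.0]
grip_width: 0.503
```

```bash
python3 rel.py
```

```text
t 13.4 tcp [0.5946 0.2245 0.1039] tilt 0.45 dyaw 0.05 w 0.503
L [-1.3 -0.1  1.4]
R [-1.2 -0.1  1.4]
F stand axes [ 7.  -0.1  1. ]
```

Request:
move_arm(dp=[[0,0,0.03],[0,0,0.05],[0,0,0.07],[0,0,0.07]], turn=[0,0,0,0], jaw=[-1,-1,-1,-1])

```text
time: 13.8
position: [0.5946, 0.2245, 0.1019]
tool_rot: [-3.119, -0.362, -0.012]
ft_force: [6.9, 0.7, 0.4]
grip_width: 0.506
```

```bash
python3 rel.py
```

```text
t 13.8 tcp [0.5946 0.2245 0.1019] tilt 0.45 dyaw 0.05 w 0.506
L [-1.3 -0.1 -0.6]
R [-1.2 -0.1 -0.6]
F stand axes [ 6.9 -0.9  0.4]
```

Request:
move_arm(dp=[[0,0,0.02],[0,0,0.04],[0,0,0.06],[0,0,0.06]], turn=[0,0,0,0], jaw=[-1,-1,-1,-1])

```text
time: 14.2
position: [0.5947, 0.2245, 0.101]
tool_rot: [-3.119, -0.362, -0.013]
ft_force: [4.7, 0.7, 5.9]
grip_width: 0.504
```

```bash
python3 rel.py
```

```text
t 14.2 tcp [0.5947 0.2245 0.101 ] tilt 0.46 dyaw 0.05 w 0.504
L [-1.2 -0.1 -1.5]
R [-1.2 -0.1 -1.5]
F stand axes [ 4.7 -0.4  5.9]
```

Request:
move_arm(dp=[[0,0,0.02],[0,0,0.04],[0,0,0.06],[0,0,0.06]], turn=[0,0,0,0], jaw=[-1,-1,-1,-1])

```text
time: 14.6
position: [0.5947, 0.2246, 0.1008]
tool_rot: [-3.119, -0.362, -0.013]
ft_force: [3.2, 0.6, 12.2]
grip_width: 0.501
```

```bash
python3 rel.py
```

```text
t 14.6 tcp [0.5947 0.2246 0.1008] tilt 0.49 dyaw 0.05 w 0.501
L [-1.2 -0.1 -1.7]
R [-1.1 -0.1 -1.7]
F stand axes [ 3.3 -0.1 12.2]
```

This is a hard stop: the force rose to 12 N with no travel, about 15 N above the free-hanging reading. I'll release here and keep the downward hold.

Request:
move_arm(dp=[[0,0,0],[0,0,-0.02],[0,0,-0.05],[0,0,-0.05],[0,0,-0.05]], turn=[0,0,0,0,0], jaw=[0.3,0.6,0.8,0.8,0.8])

```text
time: 15.1
position: [0.5908, 0.2239, 0.0965]
tool_rot: [3.12, 0.363, -0.002]
ft_force: [-0.3, 0.1, 0.7]
grip_width: 0.848
```

Request:
move_arm(dp=[[0,0,0],[0,0,0],[0,0,0]], turn=[0,0,0], jaw=[0.8,0.8,0.8])

```text
time: 15.4
position: [0.5911, 0.224, 0.0967]
tool_rot: [3.12, 0.363, -0.0]
ft_force: [0.8, 0.2, 0.0]
grip_width: 0.897
```

```bash
python3 rel.py
```

```text
t 15.4 tcp [0.5911 0.224  0.0967] tilt 0.02 dyaw 0.08 w 0.897
L [-4.7  0.1 -5.6]
R [-4.5  0.1 -5.6]
F stand axes [0.8 0.1 0. ]
```

Request:
move_arm(dp=[[0.1,0,-0.3],[0.1,0,-1],[0.1,0,-2],[0.1,0,-3.2],[0.1,0,-4.4]], turn=[0,0,0,0,0], jaw=[0.9,0.9,0.9,0.9,0.9])

```text
time: 15.9
position: [0.5942, 0.2246, 0.2308]
tool_rot: [-3.121, -0.363, -0.001]
ft_force: [0.6, -0.8, 0.1]
grip_width: 0.949
```

Request:
move_arm(dp=[[-1,0,0],[-2,0,0],[-2.4,0,0],[-2.4,0,0],[-2.4,0,0]], turn=[0,0,0,0,0], jaw=[0.9,0.9,0.9,0.9,0.9])

```text
time: 16.4
position: [0.525, 0.2082, 0.2294]
tool_rot: [-3.12, -0.362, -0.003]
ft_force: [-0.3, -0.1, -0.1]
grip_width: 0.949
```

```bash
python3 rel.py
python3 - <<'E'
from h import *
E=cam('wrist')[1];w=snap('wrist','wD.png');np.savez('wD.npz',E=E)
a=snap('scene','sD.png');b=snap('side','siD.png')
a=cv2.resize(a[160:260,350:450],(400,400),interpolation=2);b=cv2.resize(b[200:300,240:340],(400,400),interpolation=2)
w=cv2.resize(w[60:240,160:520],(400,200),interpolation=2)
w=cv2.copyMakeBorder(cv2.resize(w,(800,400))[:180],0,0,0,0,0)
cv2.imwrite('pics/fin.png',np.vstack([np.hstack([a,b]),w])[:,:,::-1])
E
```

```text
t 16.4 tcp [0.525  0.2082 0.2294] tilt 0.09 dyaw 0.06 w 0.949
L [-7.27e+01 -1.00e-01  1.27e+02]
R [-7.26e+01 -1.00e-01  1.27e+02]
F stand axes [-0.3 -0.  -0.1]
```

View pics/fin.png

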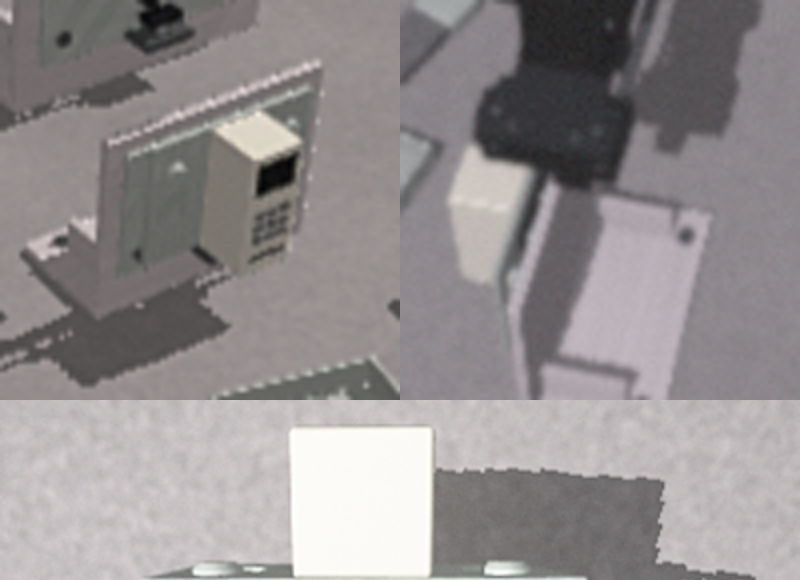

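```bash
python3 -c "
from h import *
print(ctrl.close_job())"
```

```text
the job is handed in; nothing more can be done
None
```

The payment reader is hanging on the stand, released, and the job is handed in. `close_job` gives no verdict, so the result below rests on my own checks.

- **How it went:** I picked the smaller pink stand, measured its studs with the wrist camera, and gripped the reader from above. I put both keyholes over the heads, pressed about 4 mm into the pad (7–8 N), and slid it down about 30 mm to the end. Then I opened the jaws, lifted the arm clear and moved it back over the stand. It took about 16 s of the 72 s allowed.
- **Seating:** The reader came to a hard stop: the vertical force rose to about 12 N, roughly 15 N more than the free-hanging reading, with almost no further travel. It stopped 1.7 mm below the stud height I measured by camera (118.8 mm instead of 120.5 mm), which is within camera error. I estimate the total push on the stand stayed around 22 N at most.
- **After release:** The last pictures show both stud heads in front of the plate and the reader hanging upright. The wrist force reads about zero. By the arm's readings at the stop, the slots were 0.1 mm off sideways and 1.2 mm behind the studs' nominal depth.
- **Not checked:** I could not read how far the seat button was pressed; I infer it from the hard stop. I did not re-measure the bystanders, but I felt no unexpected contact.

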